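Fit the grating disc to the nut mill and clamp it

TASK

Take the grating disc with the orange hub out of the rack and fit it to the nut mill, hub up, over the shaft and the drive pin. Turn it until you feel it drop over the pin and make sure it sits fully down before you bring the hinged clamp bar down on it, then press the bar home into its catch and let go. Leave the other two discs in the rack and do not knock over the honey jar.

Things in the scene. Friction and masses are not known exactly. Their poses are not given: they have to be found in the camera images.
- orange_disc: steel grating disc with ORANGE square hub, 0.3 kg: round plate 110 mm across, 8 mm thick, the hub standing on its toothed side. Origin: centre of the plate's plain side (underside in use); z: towards the hub; x, y: square to the hub's flats. 4 slots midway between x and y (at the hub's corners), 21 to 35 mm from the centre, 32 degrees wide. It starts on edge in the rack, z level
- orange_hub (a point): centre of the free end of the orange hub, 45 mm from the disc's origin along its z. The hub is 30 mm square and bored right through (15.5 mm square). In the rack the hub cannot be reached from above, only the disc's upper rim; in that grip the disc cannot go into the mill, so it has to be laid down flat, hub up, and taken again by the hub
- black_disc: spare disc of the same size with a black hub, in the rack; leave it. Same frame as the orange disc
- blue_disc: spare disc of the same size with a blue hub, in the rack; leave it. Same frame as the orange disc
- disc_rack: steel wire rack, fixed, 216 x 119 x 80 mm, origin under its middle on the table. Slots at x = -70, 0, +70 mm of its frame, any disc in any slot; discs stand with hubs towards the rack's -x (the robot's side), rim bottom 10 mm and rim top 120 mm over the table, between wire posts 80 mm high at y = -36 and +36 mm. Discs lift straight up out of it
- mill: white nut mill, fixed, origin on the table under its shaft axis; x = -120 to +170 mm, y = -85 to +107 mm. Base top z = 48 mm; chamber rim z = 70 mm, radius 62 inside, 75 outside; motor hump x = 87 to 170, up to z = 98; hinge cheeks at x = 75 to 105, up to z = 126; catch post in front at x = -120 to -88, y = -10 to 10, up to z = 128
- mill_seat (a point): point on the shaft axis at the top face of the drive plate (84 mm across), 58 mm over the table; axes as the mill's. A disc that is fully down has its origin here, z up, and its hub's end 103 mm over the table; held level on the drive pin it stands 9 mm higher; let go there it tilts and its origin stays about 6 mm high
- shaft_top (a point): upper end of the upright shaft, 101 mm over the table: 14 mm thick, 43 mm high, top 8 mm tapered. Beside it, 28 mm off the axis, stands one brass drive pin, 9 mm thick, 9 mm high, round end, at an angle that no reading gives. Turn the disc on the pin with 5 to 8 N of pressure, at most 90 degrees, until a slot drops over it (6 degrees of play each way); the drive plate is stiff (0.35 N m)
- clamp_bar (a joint): angle of the hinged clamp bar, rad: 0 closed (level, its rubber pad on the hub of a seated disc), 1.57 upright, stop at 1.95; grows as the bar swings up and back. Starts past upright and leans back there; in front of upright it falls shut if let go. Over a disc that rests on the pin it stops at 0.07 to 0.1
- clamp_hinge (a point): the bar's hinge axis, 85 mm behind the shaft (+x of the mill), 116 mm over the table; the axis is parallel to the mill's y
- clamp_rod (a point): centre of the round cross rod at the bar's free end, 170 mm from the hinge axis; rod 12 mm thick (13 over its black grips), along the mill's y, 52 mm to each side, free to grip from 20 to 52 mm either side of the 22 mm wide bar. Closed it lies 85 mm in front of the shaft, 116 mm high. The catch's sprung roller at its middle snaps over it at about 6 to 10 N of push down
- honey_jar: glass jar with a yellow lid, 77 mm across, 120 mm high, origin under its middle; leave it standing

How it is judged:
By the outcome, as a careful person would: the job done as asked, in the order asked, and still so for the second after the job is handed in, with the robot touching nothing.
It also fails if it takes over 72 s, if anything falls off the work surface, if the arm or the gripper's body presses on something with over 40 N, if the wrist force passes 120 N, or if a joint passes its speed limit or range.

ROBOT

A 6-joint arm with a two-finger parallel gripper is mounted at the origin on a cart in front of the work surface, level with it; the furniture and walls round the work are solid. World frame = base frame: x ahead of the robot, y to its left, z up, the work surface at z = 0. Lengths are in m, angles in degrees, forces in N, time in s.
With the tool pointing down it reaches from about 0.375 to 0.9 m from the base axis. Payload 3.1 kg.
Tool frame: the origin (TCP) lies at the very end of the fingers, on their centre line; the grasp point (between the pads) lies 19 mm behind it; z points along the fingers, y is the direction in which the jaws open and shut (so a half turn about z gives the same grasp; the last joint's range is limited). The gripper opens to 87 mm and grips with 3 to 60 N. Pads are 19 mm wide; open, the fingers measure 117 mm over their backs; the gripper's body (75 mm by 190 mm) begins 51 mm behind the grasp point.
Start: joints at [-81.389, 30.224, 82.088, -0, 67.689, -10.227], TCP at [0.202, -0.591, 0.223] pointing down, gripper open.
Joint ranges: [-176.69, 176.69], [-43.24, 126.21], [12.49, 139.97], [-82, 262], [0, 151.66], [-163.58, 163.58]. Speed limits (degrees/s): [159.86, 159.86, 180, 180, 180, 180].

INTERFACE

Orientations are given as a 3x3 rotation matrix whose columns are the frame's x, y, z axes.
In Python, from rig import read_state, capture, hand_in gives the robot as it stands. The module is installed in compiled form; this text tells all that it offers.
- The arm moves only by the tool move_arm, never from a script. Its arguments are lists of equal length, an entry for each row: "linear": the shift along the tool's x, y, z in cm, a list of three; "angular": the turn, a rotation vector about the tool's x, y, z in rad, a list of three; "fingers": the gripper command: -1 is fully open, 1 is shut, values between are in proportion. In form: {"linear": [[tx, ty, tz], ...], "angular": [[wx, wy, wz], ...], "fingers": [fingers, ...]}. A call has 1 to 12 rows; each row is the pose to reach, as a shift and turn from the pose measured when the call began, along the tool's axes at that moment; what a row does not reach only later rows make up. A row lasts 1/12 s, in which the tool goes at most 41.7 mm and 7.16 degrees, less where a joint would pass 70% of its speed; a pose out of reach is approached as far as the arm can. A call with a gripper value outside its range is refused whole. The fingers move at their own pace and stop on an object; the grip force is fixed at half the most. Time passes only in rows, so rows that repeat a pose let the fingers close. It gives the time, the measured TCP pose, the force and the opening at its end, in the units of the state.
- read_state(): the state, without advancing time (a new reading comes with each control period).
- capture(name): name is "side" or "top"; returns a dict with "color" (480x640x3 uint8, red, green, blue), "fx", "fy", "cx", "cy" (pixels), "view" (4x4, takes a point from world to camera coordinates). Camera axes: x right, y down, z forward; pixel columns grow to the right and rows downward; lengths in m; the calibration is good to about 2 mm. A picture is of the moment at which its call begins. There is no depth.
- hand_in(): hands the job in, once; it reports no verdict.
The state is a dict: "time_s": time; "joint_positions": joint angles; "qvel": joint speeds; "tau": joint torques, N m; "position": TCP position; "tcp_rot": TCP orientation; "force": force on the tool from outside, world axes, zero at the start; "moment": the same for the moment, N m; "opening": opening from 0.0 (shut) to 1.0 (fully open).
Only numpy, scipy, OpenCV 4.12 (cv2) and the standard library are available. Lean on these libraries where they do the work, as an engineer would, in place of code of your own. Each camera call takes 0.05 s, during which the arm holds its last target. There are 200 camera calls.

## Working session

There is one attempt and no reset: what is moved stays moved. The work goes in short steps, Python scripts to look and compute and a tool call to move; the robot and the scene stay as the last step left them, time stands still between calls to the robot, and variables do not carry over. Pictures are saved under pics/ and viewed, about 8 in all and at most 12, crops included, and the job is handed in when it is done.

Besides the shell and the picture viewer there is one more tool, called as a command line: name --argument value ..., lists and objects as JSON in quotes. move_arm: Moves the arm, as the interface text tells. Its arguments: {"type":"object","properties":{"linear":{"type":"array"},"angular":{"type":"array"},"fingers":{"type":"array"}},"required":["linear","angular","fingers"]}

```bash
mkdir -p pics; cat > h.py <<'E'
import numpy as np, cv2
from rig import read_state, capture, hand_in
def snap(n,f):
    c=capture(n); cv2.imwrite('pics/'+f,c['color'][:,:,::-1]); np.savez('pics/'+f+'.npz',**c); return c
def load(f): return np.load('pics/'+f+'.npz')
def ray(c,u,v):
    V=np.array(c['view']);R=V[:3,:3];o=-R.T@V[:3,3]
    d=R.T@np.array([(u-c['cx'])/c['fx'],(v-c['cy'])/c['fy'],1]);return o,d/np.linalg.norm(d)
def onz(c,u,v,z):
    o,d=ray(c,u,v);return o+d*(z-o[2])/d[2]
def proj(c,p):
    V=np.array(c['view']);q=V[:3,:3]@np.array(p)+V[:3,3];return np.array([c['fx']*q[0]/q[2]+c['cx'],c['fy']*q[1]/q[2]+c['cy']])
E
python3 - <<'E'
from h import *
for n in('top','side'):
    c=snap(n,n+'0.png'); o,d=ray(c,320,240); print(n,o,d,c['fx'],onz(c,320,240,0))
s=read_state();print(s['time_s'],s['position'],s['tcp_rot'],s['force'],s['opening'])
E
```

```text
top [ 0.19368125 -0.09595295  1.62844633] [ 0.21199993  0.00653754 -0.97724781] 584.3039280978672 [ 0.54694938 -0.08505905  0.        ]
side [0.09420206 0.85685538 0.83704552] [ 0.3139738  -0.74904646 -0.58339511] 460.19506437450025 [ 0.5446864 -0.2178639  0.       ]
0.1 [ 0.20175351 -0.59084635  0.221663  ] [[ 9.46435806e-01  3.22891915e-01 -2.77501529e-04]
 [ 3.22891820e-01 -9.46433840e-01  1.96448327e-03]
 [ 3.71678925e-04 -1.94886028e-03 -9.99998032e-01]] [-0.91304392  0.55329802  0.30576898] 1.002266710581542
```

View pics/top0.png

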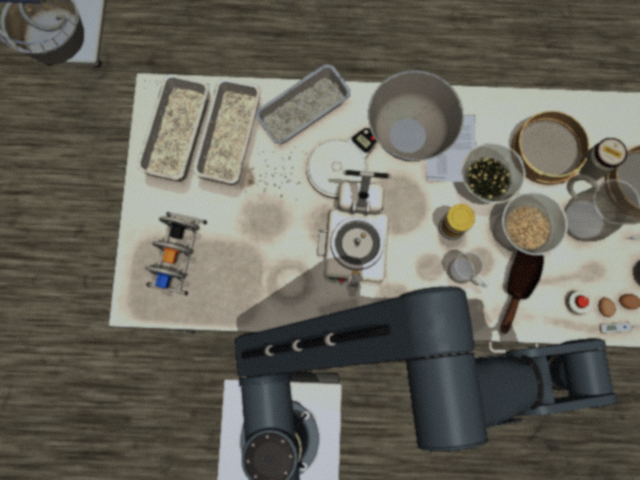

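View pics/side0.png

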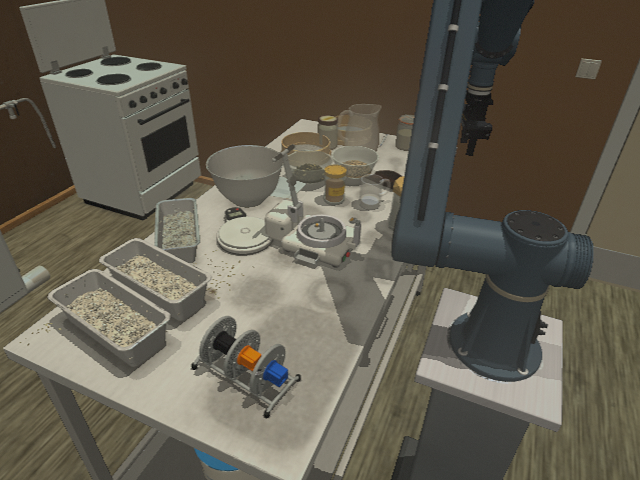

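The top view shows the rack at about (172,257), with the orange disc in the middle slot, the mill shaft near (357,242), the rod near (366,175) and the jar lid at (460,218). The table between the rack and the mill, around (265,260), is free. The side view agrees. Next I measure and take enlarged crops.

```bash
python3 - <<'E'
from h import *
t=load('top0.png');s=load('side0.png')
def tri(a,b):
    o1,d1=ray(t,*a);o2,d2=ray(s,*b);A=np.stack([d1,-d2],1);k=np.linalg.lstsq(A,o2-o1,rcond=None)[0]
    p,q=o1+k[0]*d1,o2+k[1]*d2;return (p+q)/2,np.linalg.norm(p-q)
def cen(c,lo,hi,box):
    x0,y0,x1,y1=box;h=cv2.cvtColor(c['color'][y0:y1,x0:x1],cv2.COLOR_RGB2HSV);m=cv2.inRange(h,lo,hi)
    n,l,st,ce=cv2.connectedComponentsWithStats(m);i=1+np.argmax(st[1:,4]);return ce[i]+[x0,y0],st[i]
R=(130,200,220,310);S=(180,300,310,420)
for nm,lo,hi in(('orange',(5,170,120),(18,255,255)),('blue',(105,150,80),(125,255,255))):
    a,sa=cen(t,lo,hi,R);b,sb=cen(s,lo,hi,S);print(nm,a,sa,b,sb,tri(a,b))
a,_=cen(t,(20,150,120),(32,255,255),(430,190,490,250));print('jar',onz(t,*a,.12))
def crop(c,x0,y0,w,h,W,H): return cv2.resize(c['color'][y0:y0+h,x0:x0+w],(W,H),interpolation=cv2.INTER_CUBIC)
im=np.vstack([np.hstack([crop(t,317,160,80,130,369,600)[:600],crop(t,130,205,90,100,431,479) if 0 else np.vstack([crop(s,255,140,110,130,431,400)[100:400],crop(t,130,205,90,100,431,300)])])])
cv2.imwrite('pics/c1.png',im[:,:,::-1]);print(im.shape)
print('mill rough',onz(t,357,242,.07),'rodends z.27',onz(t,345,173,.27),onz(t,388,176,.27))
E
```

```text
orange [169.25547445 254.54744526] [ 34  48  13  15 137] [248.42372881 355.86101695] [ 57  45  24  26 295] (array([0.47506648, 0.32075654, 0.07256164]), np.float64(0.0006975491337961772))
blue [161.96402878 279.92805755] [ 26  73  13  15 139] [275.41424802 372.72031662] [ 84  60  24  27 379] (array([0.40474568, 0.33419992, 0.07081535]), np.float64(0.000664100061896055))
jar [ 0.59721324 -0.45719437  0.12      ]
(600, 800, 3)
mill rough [ 0.53019577 -0.18660571  0.07      ] rodends z.27 [ 0.65774821 -0.14117941  0.27      ] [ 0.65432107 -0.24607604  0.27      ]
```

View pics/c1.png

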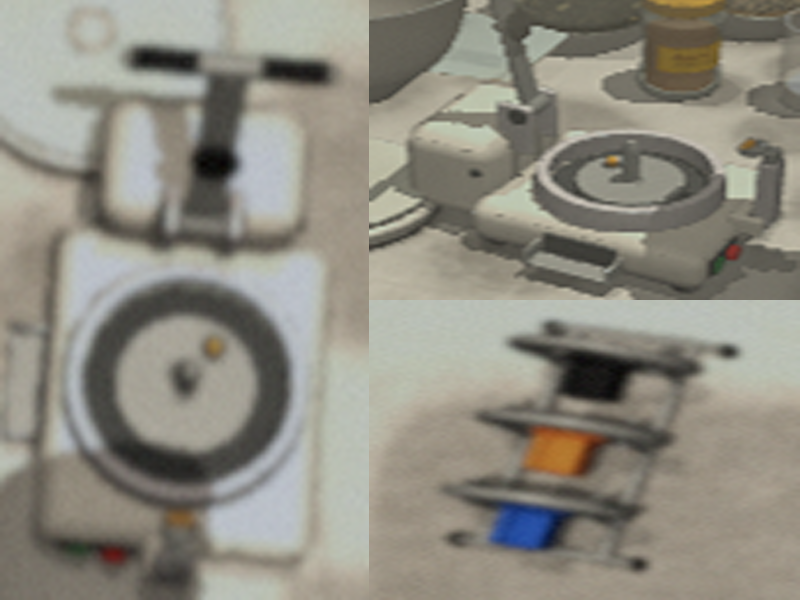

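The crops show the orange disc's ends at image points (153.2,242.7) and (192.4,251.7), and the chamber circle centred near (357.3,243.9). The brass pin is visible at (363.2,234.8). The rod ends are at (345.2,172.6) and (388.6,175.6).

```bash
python3 - <<'E'
from h import *
t=load('top0.png');s=load('side0.png')
a=onz(t,153.2,242.7,.065);b=onz(t,192.4,251.7,.065);print('disc ends',a,b,(a+b)/2,np.linalg.norm(a-b),np.degrees(np.arctan2(*(a-b)[1::-1])))
print('rim c',onz(t,357.3,243.9,.07))
f=lambda x,y:(317+x/4.61,160+y/4.615)
print('shaft top',onz(t,*f(186,372),.101),'shaft base',onz(t,*f(185,390),.058))
print('pin',onz(t,*f(214,346),.067),'plate c',onz(t,*f(186,383),.058),'post',onz(t,*f(180,519),.125))
print('hinge cheeks mid',onz(t,*f(202,230),.12))
l=onz(t,*f(130,57),.274);r=onz(t,*f(330,72),.274);print('rod',l,r,(l+r)/2,np.linalg.norm(l-r),np.degrees(np.arctan2(*(l-r)[1::-1])))
# ellipse fit of dark chamber annulus
g=cv2.cvtColor(t['color'],cv2.COLOR_RGB2HSV)
m=((g[...,2]<110)&(g[...,1]<90)).astype(np.uint8);m[:215]=0;m[270:]=0;m[:,:330]=0;m[:,385:]=0
cs,_=cv2.findContours(m,0,2);c=max(cs,key=cv2.contourArea);e=cv2.fitEllipse(c);print(e,onz(t,*e[0],.062))
# orange hub side px box, rim top of the disc from side
E
```

```text
disc ends [0.50720842 0.36941696 0.065     ] [0.48646086 0.26047156 0.065     ] [0.49683464 0.31494426 0.065     ] 0.11090338889505856 79.21770181447687
rim c [ 0.52493322 -0.18756369  0.07      ]
shaft top [ 0.52734893 -0.18562943  0.101     ] shaft base [ 0.52576206 -0.18784781  0.058     ]
pin [ 0.55122689 -0.20384474  0.067     ] plate c [ 0.53004298 -0.1883309   0.058     ] post [ 0.43714884 -0.18307333  0.125     ]
hinge cheeks mid [ 0.60762005 -0.19156003  0.12      ]
rod [ 0.65805374 -0.14148031  0.274     ] [ 0.65403577 -0.24703482  0.274     ] [ 0.65604475 -0.19425756  0.274     ] 0.10563095576032165 87.82006880506228
((357.0465087890625, 242.826171875), (43.06264877319336, 43.865020751953125), 56.56549072265625) [ 0.52961315 -0.18725992  0.062     ]
```

move_arm --linear '[[35,-34.5,-4],[35,-34.5,-4],[35,-34.5,-4],[35,-34.5,-4],[35,-34.5,-4],[35,-34.5,-4],[35,-34.5,-4],[35,-34.5,-4],[35,-34.5,-4],[35,-34.5,-4],[35,-34.5,-4],[35,-34.5,-4]]' --angular '[[0,0,-1.054],[0,0,-1.054],[0,0,-1.054],[0,0,-1.054],[0,0,-1.054],[0,0,-1.054],[0,0,-1.054],[0,0,-1.054],[0,0,-1.054],[0,0,-1.054],[0,0,-1.054],[0,0,-1.054]]' --fingers '[0,0,0,0,0,0,0,0,0,0,0,0]'

```text
time_s: 1.1
position: [0.4219, -0.1487, 0.2625]
tcp_rot: [[0.186, 0.982, -0.001], [0.982, -0.186, 0.003], [0.003, -0.001, -1.0]]
force: [0.5, 0.1, 0.4]
opening: 0.503
```

move_arm --linear '[[47,-1.3,6],[47,-1.3,6],[47,-1.3,6],[47,-1.3,6],[47,-1.3,6],[47,-1.3,6],[47,-1.3,6],[47,-1.3,6],[47,-1.3,6],[47,-1.3,6],[47,-1.3,6],[47,-1.3,6]]' --angular '[[0,0,0],[0,0,0],[0,0,0],[0,0,0],[0,0,0],[0,0,0],[0,0,0],[0,0,0],[0,0,0],[0,0,0],[0,0,0],[0,0,0]]' --fingers '[0,0,0,0,0,0,0,0,0,0,0,0]'

```text
time_s: 2.1
position: [0.4966, 0.3204, 0.2027]
tcp_rot: [[0.183, 0.983, -0.0], [0.983, -0.183, 0.005], [0.004, -0.001, -1.0]]
force: [0.7, -0.8, 0.3]
opening: 0.504
```

```bash
python3 - <<'E'
from h import *
s=read_state();print(s['position'],s['tcp_rot'],s['joint_positions'])
c=snap('side','s1.png');im=c['color'][255:425,170:350];im=cv2.resize(im,(720,600),interpolation=cv2.INTER_CUBIC)[:600]
cv2.imwrite('pics/s1c.png',im[:,:,::-1])
print(proj(c,s['position']))
E
```

```text
[0.49658054 0.32036528 0.20273334] [[ 1.83292793e-01  9.83058310e-01 -3.32608455e-04]
 [ 9.83048438e-01 -1.83289411e-01  4.55634400e-03]
 [ 4.41818823e-03 -1.16211524e-03 -9.99989564e-01]] [21.87023459 28.87048127 88.40686875  0.28077115 62.64336943 32.30295678]
[234.49671453 307.57169674]
```

View pics/s1c.png

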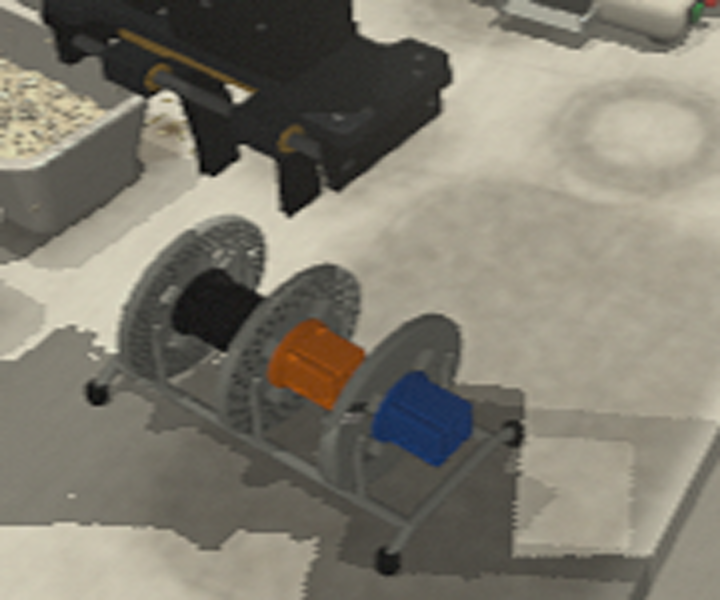

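The gripper stands square above the orange disc, fingers straddling its rim at about crop (250,200), with its neighbours clear. Now I descend and grip.

move_arm --linear '[[-0.4,0,3],[-0.4,0,5],[-0.4,0,7],[-0.4,0,9],[-0.4,0,10],[-0.4,0,10.8],[-0.4,0,10.8],[-0.4,0,10.8],[-0.4,0,10.8],[-0.4,0,10.8],[-0.4,0,10.8],[-0.4,0,10.8]]' --angular '[[0,0,0],[0,0,0],[0,0,0],[0,0,0],[0,0,0],[0,0,0],[0,0,0],[0,0,0],[0,0,0],[0,0,0],[0,0,0],[0,0,0]]' --fingers '[0,0,0,0,0,0,0,1,1,1,1,1]'

```text
time_s: 3.15
position: [0.4966, 0.3187, 0.0953]
tcp_rot: [[0.182, 0.983, 0.002], [0.983, -0.182, 0.006], [0.007, 0.0, -1.0]]
force: [1.1, -0.4, -0.1]
opening: 0.205
```

move_arm --linear '[[0,0,0],[0,0,0],[0,0,-1],[0,0,-3],[0,0,-6],[0,0,-9],[0,0,-12],[0,0,-14],[0,0,-14],[0,0,-14]]' --angular '[[0,0,0],[0,0,0],[0,0,0],[0,0,0],[0,0,0],[0,0,0],[0,0,0],[0,0,0],[0,0,0],[0,0,0]]' --fingers '[1,1,1,1,1,1,1,1,1,1]'

```text
time_s: 3.98
position: [0.4966, 0.3178, 0.2362]
tcp_rot: [[0.182, 0.983, 0.004], [0.983, -0.182, 0.007], [0.008, 0.002, -1.0]]
force: [-0.5, -0.6, -3.3]
opening: 0.09
```

```bash
python3 - <<'E'
from h import *
s=read_state();print(s['position'],s['joint_positions'],s['force'])
c=snap('side','s2.png');im=c['color'][200:400,150:400]
cv2.imwrite('pics/s2c.png',cv2.resize(im,(600,480))[:,:,::-1])
E
```

```text
[0.49657564 0.31784131 0.23620411] [21.60738344 26.43041263 86.75197949  0.33655548 66.47229155 31.96224786] [-0.52204173 -0.62949981 -3.32053063]
```

View pics/s2c.png

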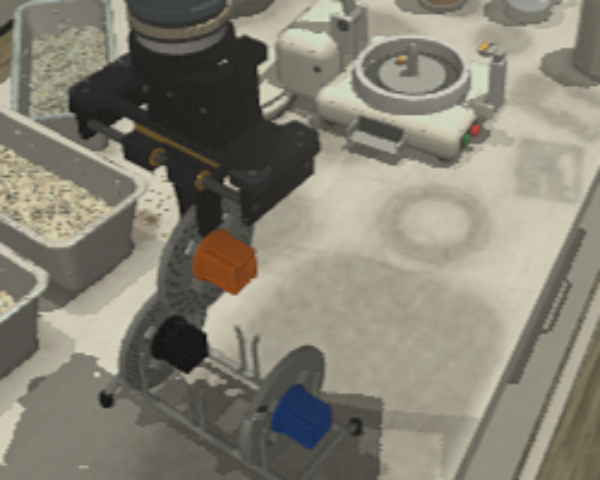

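The orange disc is held by its rim at crop (195,260), lifted clear. Black and blue stay in the rack.

move_arm --linear '[[-4,0.4,0],[-8,0.9,0],[-12,1.4,0],[-16,2,0],[-20,2.6,0],[-23,3,0],[-25,3.2,0],[-26.6,3.2,0],[-26.6,3.2,0],[-26.6,3.2,0]]' --angular '[[0,0,-0.02],[0,0,-0.04],[0,0,-0.06],[0,0,-0.09],[0,0,-0.12],[0,0,-0.15],[0,0,-0.183],[0,0,-0.183],[0,0,-0.183],[0,0,-0.183]]' --fingers '[1,1,1,1,1,1,1,1,1,1]'

```text
time_s: 4.87
position: [0.477, 0.0495, 0.2311]
tcp_rot: [[0.003, 1.0, -0.005], [1.0, -0.003, 0.007], [0.007, -0.005, -1.0]]
force: [-0.4, 0.3, -2.6]
opening: 0.085
```

move_arm --linear '[[0,0,1],[0,0,2],[0,0,3],[0,0,4],[0,0,5],[0,0,6],[0,0,7],[0,0,8],[0,0,9],[0,0,10],[0,0,10],[0,0,10]]' --angular '[[0.1,0,0],[0.2,0,0],[0.3,0,0],[0.4,0,0],[0.5,0,0],[0.6,0,0],[0.7,0,0],[0.8,0,0],[0.907,0,0],[0.907,0,0],[0.907,0,0],[0.907,0,0]]' --fingers '[1,1,1,1,1,1,1,1,1,1,1,1]'

```text
time_s: 5.87
position: [0.4759, 0.051, 0.1305]
tcp_rot: [[0.002, 0.612, -0.791], [1.0, 0.005, 0.006], [0.007, -0.791, -0.612]]
force: [0.3, -0.2, -1.6]
opening: 0.09
```

```bash
python3 - <<'E'
from h import *
s=read_state();print(s['position'],s['tcp_rot'],s['joint_positions'],s['force'])
c=snap('side','s3.png');im=c['color'][140:380,200:500]
cv2.imwrite('pics/s3c.png',cv2.resize(im,(600,480))[:,:,::-1])
E
```

```text
[0.47586172 0.05104444 0.13047306] [[ 0.00152932  0.61233619 -0.79059601]
 [ 0.9999741   0.00462408  0.00551581]
 [ 0.00703331 -0.79058397 -0.61231326]] [ -4.94405141  51.54013579  74.42784722  -3.73924457 106.15503325
  -4.33766948] [ 0.25290916 -0.20621673 -1.56204677]
```

View pics/s3c.png

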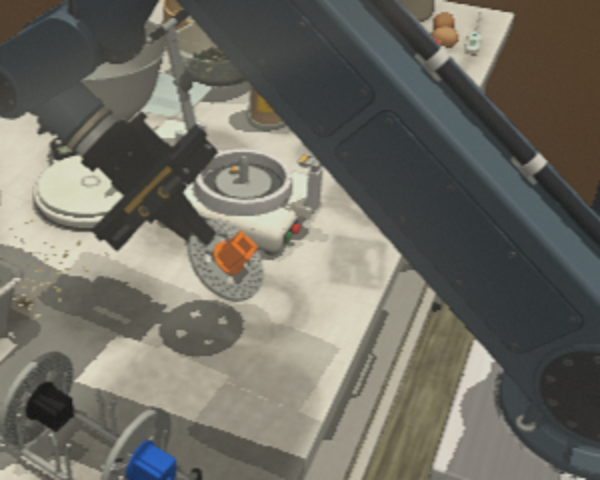

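The disc is tilted with the hub up, over clear table. I lower it until the rim touches.

move_arm --linear '[[0,0.8,0.6],[0,1.6,1.2],[0,2.4,1.9],[0,3.2,2.5],[0,4.0,3.1],[0,4.8,3.7],[0,5.4,4.2],[0,5.6,4.35],[0,5.75,4.45],[0,5.75,4.45]]' --angular '[[0,0,0],[0,0,0],[0,0,0],[0,0,0],[0,0,0],[0,0,0],[0,0,0],[0,0,0],[0,0,0],[0,0,0]]' --fingers '[1,1,1,1,1,1,1,1,1,1]'

```text
time_s: 6.75
position: [0.4764, 0.0513, 0.0587]
tcp_rot: [[0.002, 0.613, -0.79], [1.0, 0.004, 0.006], [0.007, -0.79, -0.613]]
force: [0.0, -0.3, -3.8]
opening: 0.086
```

move_arm --linear '[[0,0.3,0.2],[0,0.4,0.3],[0,0.4,0.3],[0,0.4,0.3],[0,0.4,0.3],[0,0.4,-1],[0,0.4,-4],[0,0.4,-7],[0,0.4,-9],[0,0.4,-11],[0,0.4,-12],[0,0.4,-12]]' --angular '[[0,0,0],[0,0,0],[0,0,0],[0,0,0],[0,0,0],[0,0,0],[0,0,0],[0,0,0],[0,0,0],[0,0,0],[0,0,0],[0,0,0]]' --fingers '[1,1,0.2,-0.2,-0.3,-0.3,-0.3,-0.3,-0.3,-0.3,-0.3,-0.3]'

```text
time_s: 7.75
position: [0.5753, 0.0505, 0.1304]
tcp_rot: [[0.002, 0.616, -0.788], [1.0, 0.004, 0.005], [0.006, -0.788, -0.616]]
force: [-0.1, -0.2, 1.3]
opening: 0.637
```

move_arm --linear '[[0,0,-3],[0,-3,-6],[0,-6,-9],[0,-9,-10],[0,-10,-10],[0,-10,-10],[0,-10,-10],[0,-10,-10],[0,-10,-10],[0,-10,-10]]' --angular '[[0,0,0],[-0.1,0,0],[-0.2,0,0],[-0.3,0,0],[-0.4,0,0],[-0.52,0,0],[-0.64,0,0],[-0.76,0,0],[-0.88,0,0],[-0.912,0,0]]' --fingers '[-0.3,-0.3,-0.3,-0.3,-0.3,-0.3,-0.3,-0.3,-0.3,-0.3]'

```text
time_s: 8.58
position: [0.5869, 0.0504, 0.2707]
tcp_rot: [[0.001, 1.0, 0.004], [1.0, -0.001, 0.007], [0.007, 0.004, -1.0]]
force: [-1.4, 0.3, -1.0]
opening: 0.649
```

```bash
python3 - <<'E'
from h import *
s=read_state();print(s['position'],s['tcp_rot'],s['force'],s['opening'])
a=snap('side','s4.png');b=snap('top','t4.png')
im=np.hstack([cv2.resize(a['color'][200:350,220:400],(480,400)),cv2.resize(b['color'][220:320,230:310],(320,400))])
cv2.imwrite('pics/s4c.png',im[:,:,::-1])
for c,bx in((a,(220,200,400,350)),(b,(230,220,310,320))):
    x0,y0,x1,y1=bx;h=cv2.cvtColor(c['color'][y0:y1,x0:x1],cv2.COLOR_RGB2HSV);m=cv2.inRange(h,(4,150,90),(20,255,255))
    n,l,st,ce=cv2.connectedComponentsWithStats(m);i=1+np.argmax(st[1:,4]);print(ce[i]+[x0,y0],st[i],onz(c,*(ce[i]+[x0,y0]),.04))
E
```

```text
[0.5868933  0.0504092  0.27070308] [[ 0.00145361  0.99999118  0.0039412 ]
 [ 0.99997483 -0.00148093  0.00693823]
 [ 0.00694401  0.00393101 -0.99996816]] [-1.3852586   0.34527175 -0.97801247] 0.6486220631372406
[307.63984674 294.74712644] [ 80  84  16  21 261] [0.45642893 0.06545118 0.04      ]
[270.35862069 265.55172414] [ 34  39  14  14 145] [0.46084841 0.04852329 0.04      ]
```

View pics/s4c.png

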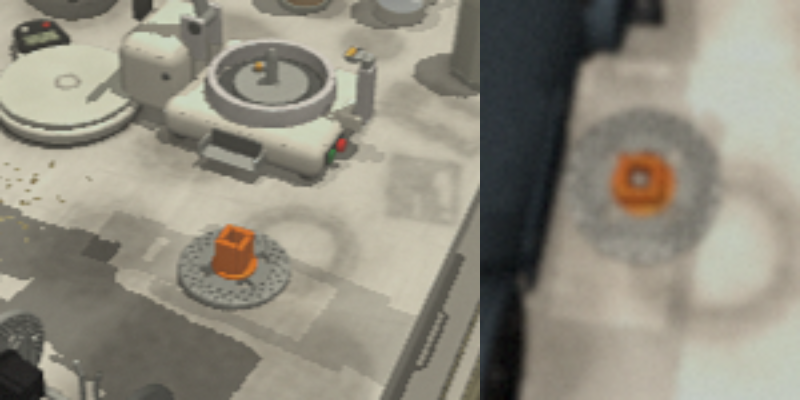

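The disc lies flat with the hub up; its plate is centred at about top image (271.3,266.5). Next I get the hub centre and yaw.

```bash
python3 - <<'E'
from h import *
b=load('t4.png');print('plate',onz(b,271.25,266.5,.008),'hubtop',onz(b,270.3,265,.045))
im=cv2.resize(b['color'][250:282,254:288],None,fx=18,fy=18,interpolation=cv2.INTER_CUBIC)
a=load('s4.png');im2=cv2.resize(a['color'][278:312,292:324],None,fx=17,fy=17,interpolation=cv2.INTER_CUBIC)
cv2.imwrite('pics/c5.png',np.hstack([im[:576,:],cv2.resize(im2,(188*1,576)) if 0 else cv2.resize(im2,(188,200)) if 0 else np.zeros((576,1,3),np.uint8)])[:,:,::-1])
h=cv2.cvtColor(im,cv2.COLOR_RGB2HSV)
m=cv2.inRange(h,(4,150,60),(20,255,255));m=cv2.morphologyEx(m,cv2.MORPH_CLOSE,np.ones((80,80)))
cs,_=cv2.findContours(m,0,2);c=max(cs,key=cv2.contourArea);r=cv2.minAreaRect(c);print(r)
p=np.array([onz(b,254-.5+.5/18+x/18,250-.5+y/18,.03)[:2] for x,y in cv2.boxPoints(r)]);print(p)
d=np.diff(p,axis=0);print(np.degrees(np.arctan2(d[:,1],d[:,0])),np.linalg.norm(d,axis=1))
E
```

```text
plate [0.46363115 0.0487795  0.008     ] hubtop [0.46153598 0.0483161  0.045     ]
((303.5, 288.0), (260.0, 261.0), 90.0)
[[0.48221279 0.07063472]
 [0.48380702 0.03037427]
 [0.44324106 0.02818435]
 [0.44166002 0.06824201]]
[ -87.73238783 -176.90993056   92.26023877] [0.040292   0.04062503 0.04008884]
```

View pics/c5.png

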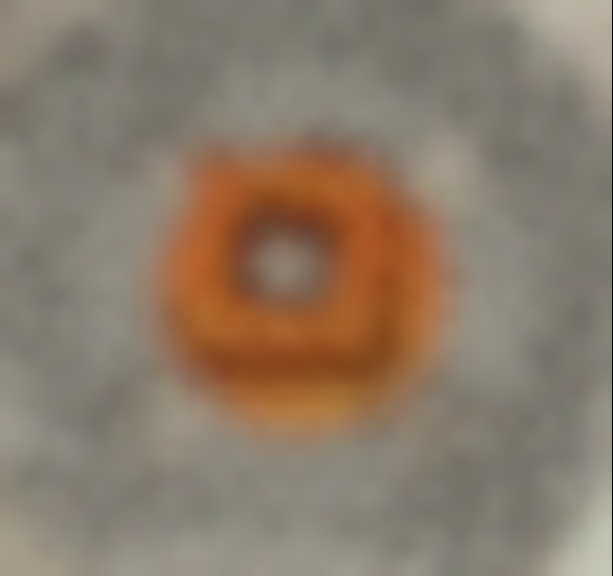

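The hub's flats lie within about 3° of the world axes, and there is a round flange at its foot. I add a helper that turns targets into tool-axis numbers.

```bash
cat >> h.py <<'E'
from scipy.spatial.transform import Rotation as Ro
def goto(p,az):
    s=read_state();R=np.array(s['tcp_rot']);a=np.radians(az)
    T=np.array([[np.cos(a),np.sin(a),0],[np.sin(a),-np.cos(a),0],[0,0,-1]])
    print('lin cm',np.round(100*R.T@(np.array(p)-s['position']),2),'ang',np.round(Ro.from_matrix(R.T@T).as_rotvec(),3))
E
python3 -c "
from h import *
goto((.463,.0487,.09),2.5)"
```

```text
lin cm [ -0.28 -12.59  18.04] ang [-0.004 -0.007  1.525]
```

move_arm --linear '[[-0.3,-12.6,0],[-0.3,-12.6,0],[-0.3,-12.6,3],[-0.3,-12.6,6],[-0.3,-12.6,9],[-0.3,-12.6,12],[-0.3,-12.6,15],[-0.3,-12.6,18],[-0.3,-12.6,18],[-0.3,-12.6,18],[-0.3,-12.6,18],[-0.3,-12.6,18]]' --angular '[[0,0,1.525],[0,0,1.525],[0,0,1.525],[-0.004,-0.007,1.525],[-0.004,-0.007,1.525],[-0.004,-0.007,1.525],[-0.004,-0.007,1.525],[-0.004,-0.007,1.525],[-0.004,-0.007,1.525],[-0.004,-0.007,1.525],[-0.004,-0.007,1.525],[-0.004,-0.007,1.525]]' --fingers '[-0.3,-0.3,-0.3,-0.3,-0.3,-0.3,-0.3,-0.3,-0.3,-0.3,-0.3,-0.3]'

```text
time_s: 9.68
position: [0.4628, 0.0485, 0.0891]
tcp_rot: [[0.998, 0.063, -0.003], [0.063, -0.998, 0.0], [-0.003, -0.0, -1.0]]
force: [0.5, -0.6, -0.0]
opening: 0.654
```

```bash
python3 -c "
from h import *
goto((.463,.0487,.021),2.5);print(read_state()['position'])"
```

```text
lin cm [ 0.05 -0.02  6.81] ang [-0.     0.003  0.019]
[0.46279891 0.04848611 0.08906127]
```

move_arm --linear '[[0,0,2],[0,0,4],[0,0,5.5],[0,0,6.5],[0,0,6.8],[0,0,6.8],[0,0,6.8],[0,0,6.8],[0,0,6.8],[0,0,6.8],[0,0,6.8],[0,0,6.8]]' --angular '[[0,0.003,0.019],[0,0.003,0.019],[0,0.003,0.019],[0,0.003,0.019],[0,0.003,0.019],[0,0.003,0.019],[0,0.003,0.019],[0,0.003,0.019],[0,0.003,0.019],[0,0.003,0.019],[0,0.003,0.019],[0,0.003,0.019]]' --fingers '[-0.3,-0.3,-0.3,-0.3,-0.3,-0.3,-0.3,1,1,1,1,1]'

```text
time_s: 10.68
position: [0.4627, 0.0486, 0.0215]
tcp_rot: [[0.999, 0.043, 0.0], [0.043, -0.999, 0.001], [0.0, -0.001, -1.0]]
force: [0.7, 3.5, 3.1]
opening: 0.358
```

move_arm --linear '[[0,0,0],[0,0,-1],[0,0,-3],[0,0,-6],[0,0,-9],[0,0,-12],[0,0,-15],[0,0,-15],[0,0,-15]]' --angular '[[0,0,0],[0,0,0],[0,0,0],[0,0,0],[0,0,0],[0,0,0],[0,0,0],[0,0,0],[0,0,0]]' --fingers '[1,1,1,1,1,1,1,1,1]'

```text
time_s: 11.43
position: [0.4634, 0.0485, 0.1732]
tcp_rot: [[0.999, 0.043, 0.004], [0.043, -0.999, -0.0], [0.004, 0.0, -1.0]]
force: [-0.9, 1.5, -3.1]
opening: 0.348
```

```bash
python3 - <<'E'
from h import *
s=read_state();print(s['position'],s['opening'],s['force'])
a=snap('side','s6.png')
cv2.imwrite('pics/s6c.png',cv2.resize(a['color'][140:300,240:400],(600,600))[:,:,::-1])
goto((.528,-.187,.19),8)
E
```

```text
[0.46339548 0.04845757 0.17321723] 0.3475395677375594 [-0.91700092  1.50147417 -3.10112899]
lin cm [ 5.57 23.82 -1.83] ang [-0.    -0.    -0.096]
```

View pics/s6c.png

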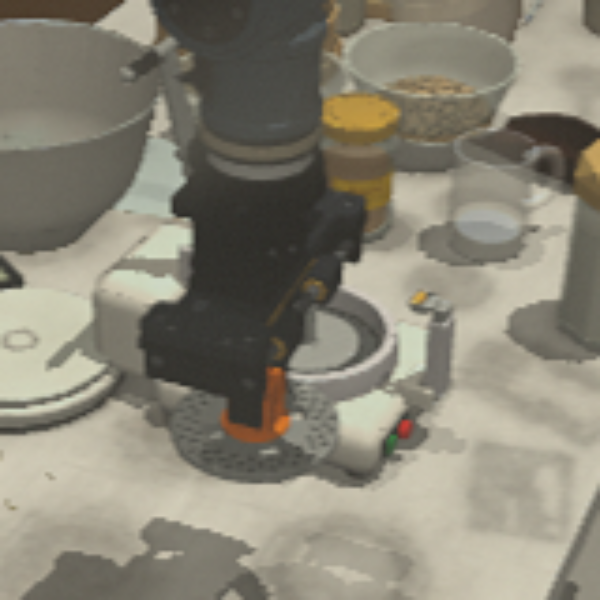

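The disc is held level by the hub (opening 30 mm). Next I carry it over the shaft.

move_arm --linear '[[1,4,-0.5],[2,8,-1],[3,12,-1.5],[4,16,-1.8],[5,20,-1.8],[5.4,22.5,-1.8],[5.6,23.8,-1.8],[5.6,23.8,-1.8],[5.6,23.8,-1.8],[5.6,23.8,-1.8]]' --angular '[[0,0,-0.01],[0,0,-0.03],[0,0,-0.05],[0,0,-0.07],[0,0,-0.096],[0,0,-0.096],[0,0,-0.096],[0,0,-0.096],[0,0,-0.096],[0,0,-0.096]]' --fingers '[1,1,1,1,1,1,1,1,1,1]'

```text
time_s: 12.32
position: [0.5266, -0.1844, 0.1883]
tcp_rot: [[0.99, 0.14, -0.004], [0.14, -0.99, 0.004], [-0.003, -0.004, -1.0]]
force: [-1.3, -0.6, -2.3]
opening: 0.341
```

```bash
python3 - <<'E'
from h import *
goto((.528,-.187,.13),8);s=read_state();print(s['position'])
a=snap('side','s7.png');t=snap('top','t7.png')
# side view: orange hub centroid vs predicted; shaft tip seen?
im=np.hstack([cv2.resize(a['color'][170:270,270:380],(440,400),interpolation=2),cv2.resize(t['color'][200:290,317:407],(360,400),interpolation=2)])
cv2.imwrite('pics/s7c.png',im[:,:,::-1])
p=np.array(s['position']);c=p+[0,0,-.021]
print('plate c px',proj(a,c),'shaft px',proj(a,(.528,-.187,.101)),proj(a,(.528,-.187,.058)))
E
```

```text
lin cm [0.12 0.3  5.83] ang [-0.004  0.003  0.001]
[ 0.52656114 -0.18436623  0.188274  ]
plate c px [322.26877116 200.01045756] shaft px [321.67630958 218.98257348] [321.37028075 231.06539344]
```

View pics/s7c.png

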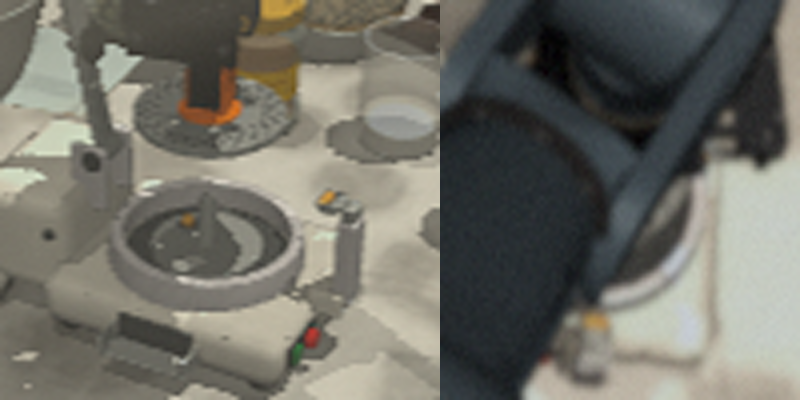

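```bash
python3 - <<'E'
from h import *
a=load('s7.png');h=cv2.cvtColor(a['color'],cv2.COLOR_RGB2HSV)
m=cv2.inRange(h,(4,130,60),(20,255,255));m[:185]=0;m[205:]=0;m[:,:300]=0;m[:,340:]=0
for y in range(187,205):
    x=np.where(m[y])[0]
    if len(x):print(y,x.min(),x.max(),(x.min()+x.max())/2)
cv2.imwrite('pics/s8c.png',cv2.resize(a['color'][180:215,295:350],(770,490),interpolation=0)[:,:,::-1])
for d in(.02,-.02): print(proj(a,(.5266,-.1844+d,.175)),proj(a,(.5266+d,-.1844,.175)))
E
```

```text
187 326 329 327.5
188 325 339 332.0
189 325 327 326.0
190 325 339 332.0
191 325 339 332.0
192 325 328 326.5
193 325 328 326.5
194 325 328 326.5
195 315 329 322.0
196 315 329 322.0
197 315 329 322.0
198 315 329 322.0
199 316 328 322.0
200 318 327 322.5
[319.49609272 200.93438495] [315.86773462 196.12468031]
[325.08108198 194.44264427] [328.83906049 199.19286475]
```

View pics/s8c.png

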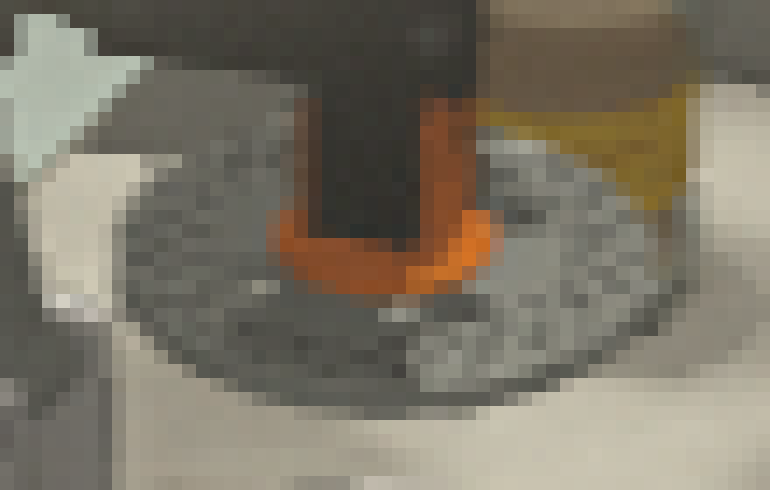

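move_arm --linear '[[0.1,0.3,1],[0.15,0.3,2],[0.15,0.3,3],[0.15,0.3,4],[0.15,0.3,5],[0.15,0.3,5.6],[0.15,0.3,5.8],[0.15,0.3,5.8],[0.15,0.3,5.8]]' --angular '[[-0.004,0.003,0],[-0.004,0.003,0],[-0.004,0.003,0],[-0.004,0.003,0],[-0.004,0.003,0],[-0.004,0.003,0],[-0.004,0.003,0],[-0.004,0.003,0],[-0.004,0.003,0]]' --fingers '[1,1,1,1,1,1,1,1,1]'

```text
time_s: 13.17
position: [0.5293, -0.1872, 0.1311]
tcp_rot: [[0.99, 0.141, 0.002], [0.141, -0.99, -0.002], [0.002, 0.002, -1.0]]
force: [0.8, -0.6, -2.6]
opening: 0.345
```

move_arm --linear '[[0,0,0.3],[0,0,0.6],[0,0,0.9],[0,0,1.2],[0,0,1.5],[0,0,1.5]]' --angular '[[0,0,0],[0,0,0],[0,0,0],[0,0,0],[0,0,0],[0,0,0]]' --fingers '[1,1,1,1,1,1]'

```text
time_s: 13.67
position: [0.5289, -0.1875, 0.1155]
tcp_rot: [[0.99, 0.141, 0.001], [0.141, -0.99, -0.002], [0.0, 0.002, -1.0]]
force: [-0.8, -0.5, -2.7]
opening: 0.342
```

move_arm --linear '[[0,0,0.4],[0,0,0.8],[0,0,1.2],[0,0,1.6],[0,0,2.0],[0,0,2.0]]' --angular '[[0,0,0],[0,0,0],[0,0,0],[0,0,0],[0,0,0],[0,0,0]]' --fingers '[1,1,1,1,1,1]'

```text
time_s: 14.17
position: [0.5281, -0.1877, 0.0944]
tcp_rot: [[0.99, 0.141, -0.001], [0.141, -0.99, -0.002], [-0.001, 0.001, -1.0]]
force: [-4.6, -2.8, -4.8]
opening: 0.343
```

move_arm --linear '[[0,0,0.3],[0,0,0.6],[0,0,0.9],[0,0,1.0],[0,0,1.0]]' --angular '[[0,0,0],[0,0,0],[0,0,0],[0,0,0],[0,0,0]]' --fingers '[1,1,1,1,1]'

```text
time_s: 14.58
position: [0.528, -0.1877, 0.0839]
tcp_rot: [[0.99, 0.141, -0.001], [0.141, -0.99, -0.002], [-0.002, 0.001, -1.0]]
force: [-3.1, -3.1, -3.8]
opening: 0.344
```

move_arm --linear '[[0,0,0.15],[0,0,0.3],[0,0,0.45],[0,0,0.5],[0,0,0.5]]' --angular '[[0,0,0],[0,0,0],[0,0,0],[0,0,0],[0,0,0]]' --fingers '[1,1,1,1,1]'

```text
time_s: 15.0
position: [0.5278, -0.1879, 0.0795]
tcp_rot: [[0.99, 0.141, -0.002], [0.141, -0.99, -0.002], [-0.002, 0.002, -1.0]]
force: [-5.8, -3.8, 4.4]
opening: 0.347
```

Contact comes at TCP 0.0795 m, which puts the disc's origin at about 0.058 m, the seated height; it passed the pin height without resistance. I release it, rise and check.

move_arm --linear '[[0,0,0],[0,0,0],[0,0,0],[0,0,0],[0,0,-2],[0,0,-5],[0,0,-8],[0,0,-12],[0,0,-16],[0,0,-20],[0,0,-20]]' --angular '[[0,0,0],[0,0,0],[0,0,0],[0,0,0],[0,0,0],[0,0,0],[0,0,0],[0,0,0],[0,0,0],[0,0,0],[0,0,0]]' --fingers '[-0.3,-0.3,-0.3,-0.3,-0.3,-0.3,-0.3,-0.3,-0.3,-0.3,-0.3]'

```text
time_s: 15.92
position: [0.5332, -0.1897, 0.2883]
tcp_rot: [[0.99, 0.142, 0.015], [0.142, -0.99, -0.011], [0.013, 0.013, -1.0]]
force: [1.0, -1.3, -0.1]
opening: 0.653
```

```bash
python3 - <<'E'
from h import *
s=read_state();print(s['position'],s['opening'],s['force'])
a=snap('side','s9.png')
print('hub top centre px if seated',proj(a,(.528,-.187,.103)),'rim of chamber',proj(a,(.528,-.187,.07)),'rod',proj(a,(.656,-.194,.274)))
cv2.imwrite('pics/s9c.png',cv2.resize(a['color'][135:270,255:390],(600,600),interpolation=2)[:,:,::-1])
E
```

```text
[ 0.53318399 -0.1896891   0.28833946] 0.6527046392748675 [ 1.03786254 -1.25111781 -0.07123511]
hub top centre px if seated [321.69081558 218.40983837] rim of chamber [321.45457499 227.73723612] rod [282.2529934  155.71466206]
```

View pics/s9c.png

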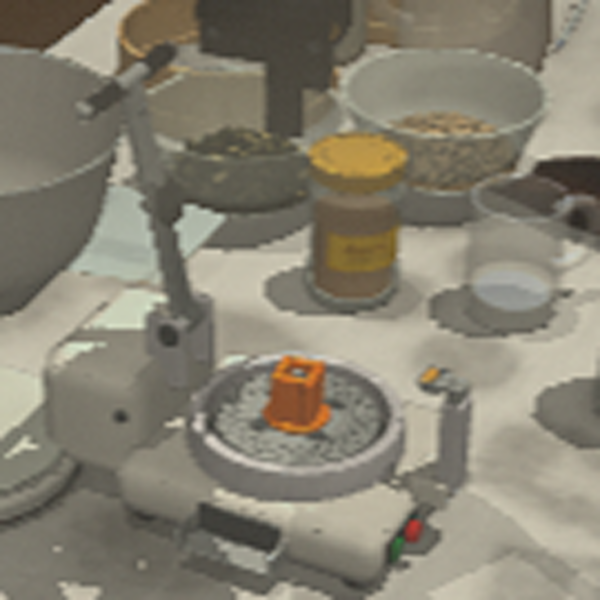

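The disc lies level inside the chamber. The hub top is at about (322.5,218), against (321.7,218.4) predicted for seated. The rod ends appear at side (274.1,159.3) and (292.1,146.7), so I triangulate the rod.

```bash
python3 - <<'E'
from h import *
t=load('top0.png');s=load('s9.png')
def tri(a,b):
    o1,d1=ray(t,*a);o2,d2=ray(s,*b);A=np.stack([d1,-d2],1);k=np.linalg.lstsq(A,o2-o1,rcond=None)[0]
    p,q=o1+k[0]*d1,o2+k[1]*d2;return (p+q)/2,np.linalg.norm(p-q)
print(tri((345.2,172.6),(274.1,159.3)),tri((388.6,175.6),(292.1,146.7)),tri((366.9,174.1),(283.1,153)))
print(read_state()['joint_positions'])
ya=np.radians(-2.2);ex=np.array([np.cos(ya),np.sin(ya),0]);ey=np.array([-ex[1],ex[0],0]);S=np.array([.528,-.187,0])
for th in(1.95,1.85,1.75):
    p=S+ex*(.085-.17*np.cos(th))+[0,0,.116+.17*np.sin(th)];print(th,p,p+ey*.036,p-ey*.036,proj(s,p),proj(t,p))
E
```

```text
(array([ 0.65308934, -0.14108758,  0.28656508]), np.float64(5.700257932822539e-05)) (array([ 0.65127781, -0.24637341,  0.28115061]), np.float64(0.0006650475428765268)) (array([ 0.65273282, -0.19361263,  0.28309613]), np.float64(0.0002129637519248868))
[-30.85748058  21.30731203  87.0825911   -0.10340715  70.91908123
  51.02253355]
1.95 [ 0.6758217  -0.19267874  0.27392315] [ 0.67720367 -0.15670527  0.27392315] [ 0.67443974 -0.2286522   0.27392315] [275.80311418 154.60916667] [366.42039135 166.21958159]
1.85 [ 0.65975316 -0.19206145  0.27941678] [ 0.66113512 -0.15608798  0.27941678] [ 0.6583712  -0.22803491  0.27941678] [280.69269352 153.96651655] [366.1919856  171.75825854]
1.75 [ 0.64321684 -0.19142618  0.28327761] [ 0.6445988  -0.15545272  0.28327761] [ 0.64183488 -0.22739965  0.28327761] [285.81016797 153.88652327] [365.89532866 177.76479887]
```

```bash
python3 -c "
from h import *
goto((.654,-.153,.345),87.8)"
```

```text
lin cm [12.69 -1.75 -5.94] ang [ 1.30e-02 -1.00e-03 -1.39e+00]
```

move_arm --linear '[[0,0,-2],[0,0,-4],[0,0,-6],[2,-0.5,-6],[4,-1,-6],[6,-1.3,-6],[8,-1.5,-6],[10,-1.7,-6],[12,-1.75,-6],[12.7,-1.75,-6],[12.7,-1.75,-6],[12.7,-1.75,-6]]' --angular '[[0,0,-0.12],[0,0,-0.24],[0,0,-0.36],[0.01,0,-0.48],[0.013,0,-0.6],[0.013,0,-0.72],[0.013,0,-0.84],[0.013,0,-0.96],[0.013,0,-1.08],[0.013,0,-1.2],[0.013,0,-1.32],[0.013,0,-1.39]]' --fingers '[-0.3,-0.3,-0.3,-0.3,-0.3,-0.3,-0.3,-0.3,-0.3,-0.3,-0.3,-0.3]'

```text
time_s: 16.97
position: [0.6543, -0.1522, 0.3428]
tcp_rot: [[0.032, 0.999, -0.003], [0.999, -0.032, 0.002], [0.002, -0.003, -1.0]]
force: [1.0, -0.7, 0.1]
opening: 0.646
```

```bash
python3 -c "
from h import *
goto((.654,-.153,.262),87.8);print(read_state()['position'],read_state()['joint_positions'])"
```

```text
lin cm [-0.1  -0.01  8.08] ang [-0.003 -0.002  0.006]
[ 0.65431836 -0.15218927  0.34283275] [-2.26340168e+01  2.85625977e+01  6.56169703e+01  6.43318793e-02
  8.60048354e+01 -2.07886854e+01]
```

move_arm --linear '[[0,0,2],[0,0,4],[0,0,6],[0,0,7.5],[0,0,8.1],[0,0,8.1],[0,0,8.1],[0,0,8.1],[0,0,8.1],[0,0,8.1],[0,0,8.1],[0,0,8.1]]' --angular '[[0,0,0],[0,0,0],[0,0,0],[0,0,0],[0,0,0],[0,0,0],[0,0,0],[0,0,0],[0,0,0],[0,0,0],[0,0,0],[0,0,0]]' --fingers '[-0.3,-0.3,-0.3,-0.3,-0.3,0.4,1,1,1,1,1,1]'

```text
time_s: 17.97
position: [0.6543, -0.1521, 0.2625]
tcp_rot: [[0.032, 0.999, -0.001], [0.999, -0.032, 0.002], [0.002, -0.002, -1.0]]
force: [0.3, 0.2, 0.9]
opening: 0.208
```

```bash
python3 - <<'E'
from h import *
s=read_state();p=np.array(s['position']);R=np.array(s['tcp_rot']);print(p,s['opening'],s['force'])
H=np.array([.613,0,.116]);x=p[0];c=(.613-x+.0)/.17;th=np.arccos(c);print('theta',th, 'rod z',.116+.17*np.sin(th),'grasp z',p[2]+.019)
z0=p[2]-.17*np.sin(th);x0=p[0]+.17*np.cos(th)
for a in np.arange(th,-.01,-.08):
    d=np.array([x0-.17*np.cos(a)-p[0],0,z0+.17*np.sin(a)-p[2]]);d[1]=-np.tan(np.radians(2.2))*d[0]
    print(round(a,2),np.round(100*R.T@d,1))
E
```

```text
[ 0.65429624 -0.15207434  0.26250479] 0.20849697563710048 [0.3264556  0.21658423 0.93569905]
theta 1.816170255027598 rod z 0.28090791494388884 grasp z 0.28150479347637103
1.82 [0. 0. 0.]
1.74 [ 0.  -1.3 -0.3]
1.66 [ 0.  -2.7 -0.4]
1.58 [ 0.  -4.  -0.5]
1.5 [ 0.  -5.4 -0.5]
1.42 [ 0.  -6.8 -0.3]
1.34 [ 0.  -8.1 -0. ]
1.26 [ 0.1 -9.4  0.3]
1.18 [  0.1 -10.7   0.8]
1.1 [  0.1 -11.9   1.4]
1.02 [  0.1 -13.1   2.1]
0.94 [  0.1 -14.2   2.8]
0.86 [  0.1 -15.3   3.7]
0.78 [  0.1 -16.3   4.6]
0.7 [  0.1 -17.2   5.6]
0.62 [  0.1 -18.    6.7]
0.54 [  0.1 -18.7   7.8]
0.46 [  0.1 -19.4   9. ]
0.38 [  0.1 -19.9  10.3]
0.3 [  0.1 -20.4  11.6]
0.22 [  0.1 -20.7  12.9]
0.14 [  0.1 -21.   14.2]
0.06 [  0.1 -21.1  15.6]
```

move_arm --linear '[[0,0,0],[0,0,0],[0,-1.3,-0.3],[0,-2.7,-0.4],[0,-4.0,-0.5],[0,-5.4,-0.5],[0,-6.8,-0.3],[0,-8.1,0],[0.1,-9.4,0.3],[0.1,-10.7,0.8],[0.1,-11.9,1.4],[0.1,-11.9,1.4]]' --angular '[[0,0,0],[0,0,0],[0,0,0],[0,0,0],[0,0,0],[0,0,0],[0,0,0],[0,0,0],[0,0,0],[0,0,0],[0,0,0],[0,0,0]]' --fingers '[1,1,1,1,1,1,1,1,1,1,1,1]'

```text
time_s: 18.97
position: [0.5331, -0.1461, 0.2478]
tcp_rot: [[0.033, 0.999, -0.004], [0.999, -0.033, 0.004], [0.004, -0.005, -1.0]]
force: [-0.3, 2.2, -0.7]
opening: 0.128
```

```bash
python3 - <<'E'
from h import *
s=read_state();p=np.array(s['position']);R=np.array(s['tcp_rot']);print(p,R[:,2],s['opening'],s['force'])
x0=.6543-.0413;z0=.2625-.17*np.sin(1.816)
for a in np.arange(1.02,-.07,-.08):
    d=np.array([x0-.17*np.cos(a)-p[0],0,z0+.17*np.sin(a)-p[2]]);d[1]=-np.tan(np.radians(2.2))*d[0]
    print(round(a,2),np.round(100*R.T@d,1))
E
```

```text
[ 0.53307231 -0.14608387  0.24784496] [-0.00439888  0.00393605 -0.99998258] 0.12789655621984836 [-0.26725581  2.24552864 -0.65052655]
1.02 [ 0.  -0.9  0.5]
0.94 [ 0.  -2.   1.3]
0.86 [ 0.  -3.1  2.2]
0.78 [ 0.  -4.1  3.1]
0.7 [ 0.  -5.   4.1]
0.62 [ 0.  -5.8  5.2]
0.54 [ 0.  -6.6  6.3]
0.46 [ 0.  -7.2  7.5]
0.38 [ 0.  -7.8  8.8]
0.3 [ 0.  -8.2 10. ]
0.22 [ 0.  -8.6 11.4]
0.14 [-0.  -8.8 12.7]
0.06 [-0.  -8.9 14. ]
-0.02 [-0.  -8.9 15.4]
```

move_arm --linear '[[0,-0.9,0.5],[0,-2.0,1.3],[0,-3.1,2.2],[0,-4.1,3.1],[0,-5.0,4.1],[0,-5.8,5.2],[0,-6.6,6.3],[0,-7.2,7.5],[0,-7.8,8.8],[0,-8.2,10],[0,-8.6,11.4],[0,-8.6,11.4]]' --angular '[[0,0,0],[0,0,0],[0,0,0],[0,0,0],[0,0,0],[0,0,0],[0,0,0],[0,0,0],[0,0,0],[0,0,0],[0,0,0],[0,0,0]]' --fingers '[1,1,1,1,1,1,1,1,1,1,1,1]'

```text
time_s: 19.97
position: [0.449, -0.1421, 0.133]
tcp_rot: [[0.036, 0.999, -0.0], [0.999, -0.036, 0.006], [0.006, -0.0, -1.0]]
force: [6.7, 5.7, -2.9]
opening: 0.124
```

```bash
python3 - <<'E'
from h import *
s=read_state();p=np.array(s['position']);R=np.array(s['tcp_rot']);print(p,R[:,2],s['opening'],s['force'])
x0=.6543-.0413;z0=.2625-.17*np.sin(1.816)
for a in np.arange(.2,-.09,-.04):
    d=np.array([x0-.17*np.cos(a)-p[0],0,z0+.17*np.sin(a)-p[2]]);d[1]=-np.tan(np.radians(2.2))*d[0]
    print(round(a,2),np.round(100*R.T@d,2))
E
```

```text
[ 0.4490001  -0.14213993  0.13296292] [-1.25427583e-04  5.95484821e-03 -9.99982262e-01] 0.12421446237186334 [ 6.6900209   5.72349566 -2.89442863]
0.2 [-0.   -0.26  0.16]
0.16 [-0.   -0.38  0.83]
0.12 [-0.01 -0.48  1.5 ]
0.08 [-0.01 -0.55  2.18]
0.04 [-0.02 -0.59  2.86]
-0.0 [-0.02 -0.6   3.54]
-0.04 [-0.02 -0.59  4.22]
-0.08 [-0.03 -0.54  4.9 ]
```

move_arm --linear '[[0.1,0,0.4],[0.1,-0.1,0.8],[0.1,-0.2,1.5],[0.1,-0.25,2.0],[0.1,-0.25,2.0]]' --angular '[[0,0,0],[0,0,0],[0,0,0],[0,0,0],[0,0,0]]' --fingers '[1,1,1,1,1]'

```text
time_s: 20.38
position: [0.4466, -0.1417, 0.1125]
tcp_rot: [[0.035, 0.999, -0.0], [0.999, -0.035, 0.005], [0.005, -0.001, -1.0]]
force: [-1.6, -3.4, -1.2]
opening: 0.128
```

move_arm --linear '[[0,0,0.3],[0,0,0.6],[0,0,0.9],[0,0,1.1],[0,0,1.1]]' --angular '[[0,0,0],[0,0,0],[0,0,0],[0,0,0],[0,0,0]]' --fingers '[1,1,1,1,1]'

```text
time_s: 20.8
position: [0.4461, -0.1416, 0.1007]
tcp_rot: [[0.035, 0.999, -0.002], [0.999, -0.035, 0.005], [0.005, -0.002, -1.0]]
force: [-3.8, -3.0, -4.5]
opening: 0.128
```

move_arm --linear '[[0,0,0.2],[0,0,0.4],[0,0,0.6],[0,0,0.6]]' --angular '[[0,0,0],[0,0,0],[0,0,0],[0,0,0]]' --fingers '[1,1,1,1]'

```text
time_s: 21.13
position: [0.4462, -0.1418, 0.0977]
tcp_rot: [[0.035, 0.999, -0.001], [0.999, -0.035, 0.004], [0.004, -0.001, -1.0]]
force: [-8.3, -0.5, 29.5]
opening: 0.125
```

It stopped firmly at rod height of about 0.116 m, the closed height. I ease off, test with a slight upward pull, then let go.

move_arm --linear '[[0,0,-0.1],[0,0,-0.15],[0,0,-0.15]]' --angular '[[0,0,0],[0,0,0],[0,0,0]]' --fingers '[1,1,1]'

```text
time_s: 21.38
position: [0.4461, -0.1417, 0.099]
tcp_rot: [[0.035, 0.999, -0.001], [0.999, -0.035, 0.005], [0.005, -0.001, -1.0]]
force: [-2.2, -2.5, -1.8]
opening: 0.126
```

move_arm --linear '[[0,0,0],[0,0,0],[0,0,0],[0,0,0],[0,0,-3],[0,0,-6],[0,0,-10],[0,0,-14],[0,0,-18],[0,0,-18],[0,0,-18]]' --angular '[[0,0,0],[0,0,0],[0,0,0],[0,0,0],[0,0,0],[0,0,0],[0,0,0],[0,0,0],[0,0,0],[0,0,0],[0,0,0]]' --fingers '[-0.3,-0.3,-0.3,-0.3,-0.3,-0.3,-0.3,-0.3,-0.3,-0.3,-0.3]'

```text
time_s: 22.3
position: [0.4481, -0.1432, 0.2816]
tcp_rot: [[0.035, 0.999, 0.005], [0.999, -0.035, 0.001], [0.001, 0.005, -1.0]]
force: [-1.0, 0.2, -0.8]
opening: 0.65
```

```bash
python3 - <<'E'
from h import *
s=read_state();print(s['position'],s['opening'],s['force'])
a=snap('side','s10.png')
ya=np.radians(-2.2);ex=np.array([np.cos(ya),np.sin(ya),0]);ey=np.array([-ex[1],ex[0],0]);S=np.array([.5285,-.187,0])
for z in(.116,.130):
  print(z,[proj(a,S-ex*.085+ey*k+[0,0,z]) for k in(.052,-.052)])
cv2.imwrite('pics/s10c.png',cv2.resize(a['color'][175:265,275:395],(800,600),interpolation=2)[:,:,::-1])
E
```

```text
[ 0.4480944  -0.14324495  0.28161727] 0.6499906121883456 [-0.98240942  0.19152409 -0.76196897]
0.116 [array([341.26492065, 231.25419305]), array([355.46637735, 213.32754259])]
0.13 [array([341.49746155, 227.05633666]), array([355.7704954 , 209.26322849])]
```

The picture limit is reached (that view was refused), so I check the rod numerically and by touch.

```bash
python3 - <<'E'
from h import *
a=load('s10.png');b=load('s9.png')
d=a['color'].astype(int).sum(2);e=b['color'].astype(int).sum(2)
m=(d<190)&(e-d>80);m[:200]=0;m[242:]=0;m[:,:330]=0;m[:,370:]=0
for y in range(200,242):
    x=np.where(m[y])[0]
    if len(x):print(y,x.min(),x.max())
for z in(.116,.130):
  ya=np.radians(-2.2);ex=np.array([np.cos(ya),np.sin(ya),0]);ey=np.array([-ex[1],ex[0],0]);S=np.array([.5285,-.187,0])
  print(z,[np.round(proj(a,S-ex*.085+ey*k+[0,0,z]),1) for k in(.052,.036,.02,-.02,-.052)])
goto((.4450,-.150,.14),87.8)
E
```

```text
212 355 356
213 354 356
214 353 356
215 352 355
216 351 355
223 345 346
224 345 347
225 344 347
226 342 347
227 342 346
228 341 345
229 343 344
0.116 [array([341.3, 231.3]), array([343.6, 228.4]), array([345.8, 225.5]), array([351.3, 218.6]), array([355.5, 213.3])]
0.13 [array([341.5, 227.1]), array([343.8, 224.2]), array([346.1, 221.4]), array([351.6, 214.5]), array([355.8, 209.3])]
lin cm [-0.81 -0.15 13.96] ang [ 0.001 -0.004  0.004]
```

In the side view the rod's grips lie on the line for z = 0.116, which is closed. I press once more with shut fingertips to make sure it is home.

move_arm --linear '[[-0.8,-0.15,0],[-0.8,-0.15,3],[-0.8,-0.15,6],[-0.8,-0.15,9],[-0.8,-0.15,12],[-0.8,-0.15,14],[-0.8,-0.15,14.8],[-0.8,-0.15,15.2],[-0.8,-0.15,15.2]]' --angular '[[0,0,0],[0,0,0],[0,0,0],[0,0,0],[0,0,0],[0,0,0],[0,0,0],[0,0,0],[0,0,0]]' --fingers '[1,1,1,1,1,1,1,1,1]'

```text
time_s: 23.1
position: [0.4444, -0.1498, 0.1265]
tcp_rot: [[0.035, 0.999, -0.002], [0.999, -0.035, 0.005], [0.005, -0.002, -1.0]]
force: [0.2, 0.6, -0.7]
opening: 0.06
```

move_arm --linear '[[0,0,0.2],[0,0,0.4],[0,0,0.6],[0,0,0.6]]' --angular '[[0,0,0],[0,0,0],[0,0,0],[0,0,0]]' --fingers '[1,1,1,1]'

```text
time_s: 23.43
position: [0.4452, -0.1503, 0.122]
tcp_rot: [[0.035, 0.999, 0.001], [0.999, -0.035, 0.004], [0.004, 0.001, -1.0]]
force: [-1.1, 0.6, 7.0]
opening: 0.005
```

move_arm --linear '[[0,0,0.15],[0,0,0.22],[0,0,0.22]]' --angular '[[0,0,0],[0,0,0],[0,0,0]]' --fingers '[1,1,1]'

```text
time_s: 23.68
position: [0.4453, -0.1503, 0.1219]
tcp_rot: [[0.034, 0.999, 0.002], [0.999, -0.034, 0.002], [0.003, 0.002, -1.0]]
force: [-3.8, 2.4, 11.5]
opening: 0.008
```

move_arm --linear '[[0,0,-2],[0,0,-5],[0,0,-9],[0,0,-13],[0,0,-17],[0,0,-18],[0,0,-18]]' --angular '[[0,0,0],[0,0,0],[0,0,0],[0,0,0],[0,0,0],[0,0,0],[0,0,0]]' --fingers '[1,1,1,1,1,1,1]'

```text
time_s: 24.27
position: [0.4471, -0.1519, 0.3066]
tcp_rot: [[0.034, 0.999, 0.012], [0.999, -0.034, -0.004], [-0.003, 0.012, -1.0]]
force: [0.7, -0.4, 0.7]
opening: 0.004
```

```bash
python3 - <<'E'
from h import *
a=snap('side','s11.png');b=load('s9.png');d=a['color'].astype(int).sum(2);e=b['color'].astype(int).sum(2)
m=(d<190)&(e-d>80);m[:200]=0;m[242:]=0;m[:,:330]=0;m[:,370:]=0
for y in (213,215,225,227):
    x=np.where(m[y])[0];print(y,x)
h=cv2.cvtColor(a['color'],cv2.COLOR_RGB2HSV)
for nm,c in(('s0',load('side0.png')),('now',a)):
    h=cv2.cvtColor(c['color'],cv2.COLOR_RGB2HSV);m=cv2.inRange(h,(20,130,100),(32,255,255));m[:160]=0;m[210:]=0;m[:,:320]=0;m[:,352:]=0
    mb=cv2.inRange(h,(105,150,60),(125,255,255));mb[:340]=0;mb[:,:250]=0;mb[:,310:]=0;mb[400:]=0
    print(nm,np.argwhere(m).mean(0),np.argwhere(mb).mean(0))
print(read_state()['position'],read_state()['force'])
E
```

```text
213 [354 355 356]
215 [352 353 354 355]
225 [344 345 346 347]
227 [342 343 344 345 346]
s0 [178.53183521 335.5093633 ] [373.13834951 275.30339806]
now [178.5198556  335.51263538] [373.19617225 275.41626794]
[ 0.44557884 -0.15104008  0.30392658] [ 0.46781321  0.14021595 -0.82511528]
```

```bash
python3 -c "
from h import *
print(hand_in())"
```

```text
the job is handed in; nothing more can be done
None
```

The orange disc is fitted on the mill with the clamp bar closed over it, and the job is handed in at about 24 s of robot time. I took the disc out by its rim, laid it flat hub up, took it again by the hub and lowered it over the shaft and pin.

- **Seating:** I read the pin angle from the top view and lined the disc up before lowering. It went past the pin height without resistance, so I never had to turn it. It stopped under about 7 N with its origin near 58 mm, the fully seated height. The side picture showed it level and at that height.
- **Clamp bar:** I swung the bar down under control and pressed it with about 29 N to rod height 116 mm, the closed position. That is below where it would stop over a disc resting on the pin. After I let go, the rod stayed on the closed line in the side image. A second push of about 11 N moved it only about 0.1 mm.
- **Rest of the scene:** The jar lid and blue disc have not moved in the images, and the black disc was seen still in the rack after the lift. The gripper is clear of everything.
- **Not confirmed:** I did not feel a separate click from the catch. I take it as latched from the push force and the rod height; a pull of about 1.5 mm on the gripped rod just before I let go told nothing either way. My last close-up was refused by the picture limit, so the final checks were numeric and by touch.

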